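# Unclip the power modules and stand each on its own insulating board

### The job

These power modules have to come off the rail of the mounting plate and stand on insulating boards: first throw the main switch handle over to off. Then, for each module, slide the top board flat out of the front of the rack before lifting it, without dragging the boards below along, lay it in a free bay of the tray with its length across the tray, pull the module straight up off its spring catch and stand it upright on the middle of that board, lengthwise. Take only as many boards as there are modules, one module to a board, and leave everything else where it is.

Things in the scene. Friction and masses are not known exactly. Their poses are not given: they have to be found in the camera images.
- panel: Mounting plate lying on the bench, fixed, 340 x 170 x 3 mm. Origin: centre of its underside; x along the rail, y across, z up. Cable ducts 37 mm high run along both long edges (y = +-53 to +-83 mm). Along the rail: black main switch at x = -151 to -97 mm, power modules, fixed grey terminal blocks at x = 118 to 152 mm.
- rail_mid (a point): On the top of the steel rail (35 mm wide, top 20 mm above the bench), midway along the stretch that carries the modules (panel x = 12 mm). A clipped module's sprung foot grips the rail's edge; it lets go when the module is pulled straight up with about 10 to 15 N and is free once 10 mm up.
- main_switch (a joint): Black toggle handle of the main switch on the panel: 0 = on (leaning towards the panel's +y side), 1.1 rad = fully off (leaning as far towards the -y side). Hinge along the panel's x at x = -124 mm, y = 0, 74 mm above the bench. Stays where it is put; needs about 2 N at the tip.
- switch_tip (a point): Middle of the free end of the switch handle (handle 34 mm long from its hinge; its crosspiece is 30 mm wide along the panel's x, 11 mm thick). The black housing below it is 45 mm wide in y and 77 mm high above the bench near the handle.
- rack: Grey sheet-metal rack, fixed, open at front (-x) and back (+x), with two upright side cheeks 64 mm high and 110 mm long whose inner faces are 65 mm apart (y = +-32.5 mm), on a 16 mm high, 106 mm long base on which the boards are stacked. Origin: centre of the underside; x along the boards, -x is the front (towards the robot), z up.
- tray: Dark grey painted flat steel tray, fixed, 300 x 150 mm, sheet 3 mm thick, long edges (y = +-75 mm) turned up 10 mm, ends open. Three bays side by side along x. Origin: centre of the underside; x along the tray, y across it.
- bay1 (a point): Centre of bay 1 on the tray's upper face (x = -92 mm, 3 mm above the bench); a board lies here with its length across the tray (along the tray's y).
- bay2 (a point): Centre of bay 2 on the tray's upper face (x = 0 mm, 3 mm above the bench); a board lies here with its length across the tray (along the tray's y).
- bay3 (a point): Centre of bay 3 on the tray's upper face (x = 92 mm, 3 mm above the bench); a board lies here with its length across the tray (along the tray's y).
- board1: Brown insulating board, 120 (its x) x 60 (its y) x 8 mm, 80 g, in the rack's stack at the start: top one. Origin: centre of its underside. At rest in the rack its ends stand 5 mm proud of the cheeks; slid forward more than about 55 mm with nothing holding it, it tips off the stack.
- board2: Brown insulating board, 120 (its x) x 60 (its y) x 8 mm, 80 g, in the rack's stack at the start: second from the top. Origin: centre of its underside. At rest in the rack its ends stand 5 mm proud of the cheeks; slid forward more than about 55 mm with nothing holding it, it tips off the stack.
- board3: Brown insulating board, 120 (its x) x 60 (its y) x 8 mm, 80 g, in the rack's stack at the start: third (middle) one. Origin: centre of its underside. At rest in the rack its ends stand 5 mm proud of the cheeks; slid forward more than about 55 mm with nothing holding it, it tips off the stack.
- board4: Brown insulating board, 120 (its x) x 60 (its y) x 8 mm, 80 g, in the rack's stack at the start: fourth, stays. Origin: centre of its underside. At rest in the rack its ends stand 5 mm proud of the cheeks; slid forward more than about 55 mm with nothing holding it, it tips off the stack.
- board5: Brown insulating board, 120 (its x) x 60 (its y) x 8 mm, 80 g, in the rack's stack at the start: bottom one, stays. Origin: centre of its underside. At rest in the rack its ends stand 5 mm proud of the cheeks; slid forward more than about 55 mm with nothing holding it, it tips off the stack.
- module1: Grey power module (may be absent), 300 g: 52 mm wide (its x), 90 long (its y), 40 high, with a raised block 52 (x) x 45 (y) mm mid-top, from 40 to 70 mm above the underside: grip it there, across the 45 mm. Origin: centre of its flat underside, z up; when clipped on it is 10 mm above the bench. Underneath a channel 37 wide, 10 mm deep (along x) straddles the rail.
- module2: Grey power module (may be absent), 300 g: 52 mm wide (its x), 90 long (its y), 40 high, with a raised block 52 (x) x 45 (y) mm mid-top, from 40 to 70 mm above the underside: grip it there, across the 45 mm. Origin: centre of its flat underside, z up; when clipped on it is 10 mm above the bench. Underneath a channel 37 wide, 10 mm deep (along x) straddles the rail.
- module3: Grey power module (may be absent), 300 g: 52 mm wide (its x), 90 long (its y), 40 high, with a raised block 52 (x) x 45 (y) mm mid-top, from 40 to 70 mm above the underside: grip it there, across the 45 mm. Origin: centre of its flat underside, z up; when clipped on it is 10 mm above the bench. Underneath a channel 37 wide, 10 mm deep (along x) straddles the rail.
- multimeter: Orange and black multimeter, 150 x 75 x 36 mm; not part of the job, leave it where it is.
- tape_roll: Black roll of insulating tape lying flat, 68 mm across, 19 mm high, behind the rack; not part of the job, leave it where it is.
- screwdriver: Screwdriver lying on the bench; not part of the job, leave it where it is.
- screw_tub: Grey plastic screw tub, 75 x 55 x 28 mm; not part of the job, leave it where it is.
- pliers: Pliers with blue handles lying in front of the rack, 14 mm high; not part of the job, leave it where it is.
There are look-alikes about, which are no part of the job. Leave any pink look-alike of the rack alone. Leave any red look-alike of the module3 alone.

How it is judged (in metres and radians):
On the way, in this order (a step that is already met when the one before it is completed fails the run):
1. the main switch is thrown to off (value of joint main_switch above 0.95 rad), for 0.1 s.
2. the top board is slid at least 35 mm forward out of the stack, lying flat (x of board1 in the frame of rack below -0.035 m and y of board1 in the frame of rack between -0.012 and 0.012 m and z of board1 in the frame of rack between 0.044 and 0.053 m and angle between board1's own z axis and vertical below 0.1 rad), for 0.05 s.
3. the second board is slid at least 35 mm forward out of the stack, lying flat (x of board2 in the frame of rack below -0.035 m and y of board2 in the frame of rack between -0.012 and 0.012 m and z of board2 in the frame of rack between 0.036 and 0.045 m and angle between board2's own z axis and vertical below 0.1 rad), for 0.05 s.
At the end, for the whole second after the job is handed in: Switch off (past 0.95 rad); every module upright, at rest, on its own board, within 18 mm of its middle, lengthwise within 0.3 rad; these boards flat in tray bays, within 25 mm and 0.25 rad; all other boards in the rack within 15 mm (value of joint main_switch above 0.95 rad and ((horizontal distance between module1 and board1 below 0.018 m and z of module1 in the frame of board1 between 0.004 and 0.012 m and angle between the y axis of module1 and the x axis of board1, either way round below 0.3 rad) or (horizontal distance between module1 and board2 below 0.018 m and z of module1 in the frame of board2 between 0.004 and 0.012 m and angle between the y axis of module1 and the x axis of board2, either way round below 0.3 rad) or (horizontal distance between module1 and board3 below 0.018 m and z of module1 in the frame of board3 between 0.004 and 0.012 m and angle between the y axis of module1 and the x axis of board3, either way round below 0.3 rad)) and angle between each of module1, module2, module3's own z axis and vertical below 0.08 rad and linear speed of each of module1, module2, module3 below 0.02 m/s and ((horizontal distance between module2 and board1 below 0.018 m and z of module2 in the frame of board1 between 0.004 and 0.012 m and angle between the y axis of module2 and the x axis of board1, either way round below 0.3 rad) or (horizontal distance between module2 and board2 below 0.018 m and z of module2 in the frame of board2 between 0.004 and 0.012 m and angle between the y axis of module2 and the x axis of board2, either way round below 0.3 rad) or (horizontal distance between module2 and board3 below 0.018 m and z of module2 in the frame of board3 between 0.004 and 0.012 m and angle between the y axis of module2 and the x axis of board3, either way round below 0.3 rad)) and ((horizontal distance between module3 and board1 below 0.018 m and z of module3 in the frame of board1 between 0.004 and 0.012 m and angle between the y axis of module3 and the x axis of board1, either way round below 0.3 rad) or (horizontal distance between module3 and board2 below 0.018 m and z of module3 in the frame of board2 between 0.004 and 0.012 m and angle between the y axis of module3 and the x axis of board2, either way round below 0.3 rad) or (horizontal distance between module3 and board3 below 0.018 m and z of module3 in the frame of board3 between 0.004 and 0.012 m and angle between the y axis of module3 and the x axis of board3, either way round below 0.3 rad)) and ((x of board1 in the frame of rack between -0.015 and 0.015 m and y of board1 in the frame of rack between -0.008 and 0.008 m and z of board1 in the frame of rack between 0.044 and 0.052 m) or (((horizontal distance between board1 and bay1 below 0.025 m or horizontal distance between board1 and bay2 below 0.025 m or horizontal distance between board1 and bay3 below 0.025 m) and z of board1 in the frame of tray between 0.0005 and 0.006 m and angle between board1's own z axis and vertical below 0.06 rad and angle between the x axis of board1 and the y axis of tray, either way round below 0.25 rad) and horizontal distance between any of module1, module2, module3 and board1 below 0.018 m)) and ((x of board2 in the frame of rack between -0.015 and 0.015 m and y of board2 in the frame of rack between -0.008 and 0.008 m and z of board2 in the frame of rack between 0.036 and 0.044 m) or (((horizontal distance between board2 and bay1 below 0.025 m or horizontal distance between board2 and bay2 below 0.025 m or horizontal distance between board2 and bay3 below 0.025 m) and z of board2 in the frame of tray between 0.0005 and 0.006 m and angle between board2's own z axis and vertical below 0.06 rad and angle between the x axis of board2 and the y axis of tray, either way round below 0.25 rad) and horizontal distance between any of module1, module2, module3 and board2 below 0.018 m)) and ((x of board3 in the frame of rack between -0.015 and 0.015 m and y of board3 in the frame of rack between -0.008 and 0.008 m and z of board3 in the frame of rack between 0.028 and 0.036 m) or (((horizontal distance between board3 and bay1 below 0.025 m or horizontal distance between board3 and bay2 below 0.025 m or horizontal distance between board3 and bay3 below 0.025 m) and z of board3 in the frame of tray between 0.0005 and 0.006 m and angle between board3's own z axis and vertical below 0.06 rad and angle between the x axis of board3 and the y axis of tray, either way round below 0.25 rad) and horizontal distance between any of module1, module2, module3 and board3 below 0.018 m)) and x of board4 in the frame of rack between -0.015 and 0.015 m and y of board4 in the frame of rack between -0.008 and 0.008 m and z of board4 in the frame of rack between 0.02 and 0.028 m and x of board5 in the frame of rack between -0.015 and 0.015 m and y of board5 in the frame of rack between -0.008 and 0.008 m and z of board5 in the frame of rack between 0.012 and 0.02 m); the robot touches nothing.
It fails at once if a power module is lifted off the rail while the main switch is still on (value of joint main_switch below 0.9 rad and z of any of module1, module2, module3 in the frame of panel above 0.03 m).
It fails at once if a board is lifted straight up inside the rack instead of being slid at least 30 mm out of the stack first ((x of board1 in the frame of rack between -0.03 and 0.09 m and y of board1 in the frame of rack between -0.03 and 0.03 m and z of board1 in the frame of rack between 0.061 and 0.083 m) or (x of board2 in the frame of rack between -0.03 and 0.09 m and y of board2 in the frame of rack between -0.03 and 0.03 m and z of board2 in the frame of rack between 0.053 and 0.075 m) or (x of board3 in the frame of rack between -0.03 and 0.09 m and y of board3 in the frame of rack between -0.03 and 0.03 m and z of board3 in the frame of rack between 0.045 and 0.067 m) or (x of board4 in the frame of rack between -0.03 and 0.09 m and y of board4 in the frame of rack between -0.03 and 0.03 m and z of board4 in the frame of rack between 0.037 and 0.059 m) or (x of board5 in the frame of rack between -0.03 and 0.09 m and y of board5 in the frame of rack between -0.03 and 0.03 m and z of board5 in the frame of rack between 0.029 and 0.051 m)).
It fails at once if a lower board is dragged more than 15 mm out of line while the board on top of it is still on the stack ((x of board1 in the frame of rack between -0.06 and 0.06 m and z of board1 in the frame of rack between 0.044 and 0.052 m and (x of board2 in the frame of rack below -0.015 m or x of board2 in the frame of rack above 0.015 m)) or (x of board2 in the frame of rack between -0.06 and 0.06 m and z of board2 in the frame of rack between 0.036 and 0.044 m and (x of board3 in the frame of rack below -0.015 m or x of board3 in the frame of rack above 0.015 m)) or (x of board3 in the frame of rack between -0.06 and 0.06 m and z of board3 in the frame of rack between 0.028 and 0.036 m and (x of board4 in the frame of rack below -0.015 m or x of board4 in the frame of rack above 0.015 m)) or (x of board4 in the frame of rack between -0.06 and 0.06 m and z of board4 in the frame of rack between 0.02 and 0.028 m and (x of board5 in the frame of rack below -0.015 m or x of board5 in the frame of rack above 0.015 m))).
It fails at once if another thing on the bench (multimeter, tape, screwdriver, screw tub, pliers) is shifted more than 30 mm (distance of any of multimeter, tape_roll, screwdriver, screw_tub, pliers from where it was at the start of the episode above 0.03 m).
Of module1, module2, module3 only 2 to 3 are there at a start; the rules pass over those that are not, and their reading is None.
At some moment in a run one of module1, module2, module3 may be knocked a few centimetres aside while the robot is not near it.
Once in a run the grip may slacken for a moment while it holds something.
It also fails if it takes over 210 s, if anything falls off the work surface, if the arm or the gripper's body presses on something with over 40 N, if the wrist force passes 120 N, or if a joint passes its speed limit or range.

### The arm

A 6-joint arm with a two-finger parallel gripper is mounted at the origin on the work surface. World frame = base frame: x ahead of the robot, y to its left, z up, the work surface at z = 0. Lengths are in m, angles in degrees, forces in N, time in s.
With the tool pointing down it reaches from about 0.375 to 0.9 m from the base axis. Payload 3.1 kg.
Tool frame: the origin (TCP) lies midway between the tips of the shut fingers; the grasp point (between the pads) lies bot.hold_point_z behind it (bot.hold_point_z is the distance from the TCP to the grasp point, in m); z points along the fingers, y is the direction in which the jaws open and shut (so a half turn about z gives the same grasp; the last joint's range is limited). The gripper opens to 87 mm and grips with 3 to 60 N. Pads are 19 mm wide; open, the fingers measure 117 mm over their backs; the gripper's body (75 mm by 190 mm) begins 51 mm behind the grasp point.
Start: joints at [-79.612, 30.224, 82.088, -0, 67.689, -10.227], TCP at [0.22, -0.585, 0.223] pointing down, gripper open.
Joint ranges: [-176.69, 176.69], [-43.24, 126.21], [12.49, 139.97], [-82, 262], [0, 151.66], [-163.58, 163.58]. Speed limits (degrees/s): [159.86, 159.86, 180, 180, 180, 180].

### API

Orientations are given as a 3x3 rotation matrix whose columns are the frame's x, y, z axes.
In Python, from rig import bot, vision gives the robot as it stands.
- The arm moves only by the shell command python3 -m inch 'ROWS'. ROWS is JSON, a list of rows, each a list of 5 numbers: the finger opening in mm, from 0 to 87, then the shift along the tool's x, y, z in mm, then the turn about the tool's z in rad. In form: [[hand, dx, dy, dz, roll], ...]. A call has 1 to 8 rows; each row is the pose to reach, as a shift and turn from the pose measured when the call began, along the tool's axes at that moment; what a row does not reach only later rows make up. A row lasts 1/10 s, in which the tool goes at most 50 mm and 8.59 degrees, less where a joint would pass 70% of its speed; a pose out of reach is approached as far as the arm can. A call with a gripper value outside its range is refused whole. The fingers move at their own pace and stop on an object; the grip force is fixed at half the most. Time passes only in rows, so rows that repeat a pose let the fingers close. It gives the time, the measured TCP pose, the force and the opening at its end, in the units of the state.
- bot.read_state(): the state, without advancing time (a new reading comes with each control period).
- vision.capture(name): name is "scene" or "top" or "wrist"; returns (picture, depth): 384x512x3 uint8, red, green, blue; 384x512 float32, m along the optical axis (not along the pixel's ray), 0 where there is no reading.
- vision.camera_model(name): a dict with "intrinsics" (3x3 intrinsics, pixels), "camera_from_world" (4x4, takes a point from world to camera coordinates). Camera axes: x right, y down, z forward; pixel columns grow to the right and rows downward; lengths in m; the calibration is good to about 2 mm. A picture is of the moment at which its call begins: read the wrist's pose just before it. camera_model takes no time and is no camera call; for the wrist camera it gives the pose at the moment of the call.
- bot.hand_in(): hands the job in, once; it reports no verdict.
The state is a dict: "time_s": time; "joint_positions": joint angles; "qvel": joint speeds; "tau": joint torques, N m; "position": TCP position; "tcp_rot": TCP orientation; "force": force on the tool from outside, world axes, zero at the start; "moment": the same for the moment, N m; "opening": opening from 0.0 (shut) to 1.0 (fully open).
Only numpy, scipy, OpenCV 4.12 (cv2) and the standard library are available. Lean on these libraries where they do the work, as an engineer would, in place of code of your own. Each camera call takes 0.05 s, during which the arm holds its last target. There are 200 camera calls.

## Working session

There is one attempt and no reset: what is moved stays moved. The work goes in short steps, Python scripts to look and compute and a shell command to move; the robot and the scene stay as the last step left them, time stands still between calls to the robot, and variables do not carry over. Pictures are saved under pics/ and viewed, about 12 in all and at most 16, crops included, and the job is handed in when it is done.

```bash
ls; mkdir -p pics; cat > h.py <<'E'
import numpy as np, cv2
from rig import bot, vision
def cap(n):
    m=vision.camera_model(n); p,d=vision.capture(n); return p,d,np.array(m["intrinsics"]),np.array(m["camera_from_world"])
def pts(d,K,T):
    v,u=np.mgrid[:d.shape[0],:d.shape[1]]
    c=np.stack([(u-K[0,2])/K[0,0]*d,(v-K[1,2])/K[1,1]*d,d],-1)
    W=np.linalg.inv(T); w=c@W[:3,:3].T+W[:3,3]; w[d==0]=np.nan; return w
def save(n,p,s=1): cv2.imwrite(f'pics/{n}.png',cv2.resize(p,None,fx=s,fy=s,interpolation=cv2.INTER_CUBIC)[:,:,::-1])
E
python3 - <<'E'
from h import *
s=bot.read_state(); print({k:np.round(s[k],3).tolist() for k in ('time_s','position','tcp_rot','force','opening')},bot.hold_point_z)
for n in('top','scene'):
    p,d,K,T=cap(n); save(n+'0',p,1.5); np.savez(n+'0.npz',p=p,d=d,K=K,T=T); print(n,K.tolist(),np.round(np.linalg.inv(T),3).tolist())
E
```

```text
pics
{'time_s': 0.0, 'position': [0.22, -0.584, 0.222], 'tcp_rot': [[0.936, 0.352, -0.0], [0.352, -0.936, 0.002], [0.0, -0.002, -1.0]], 'force': [-0.538, 0.349, -0.493], 'opening': 1.001} 0.0187
top [[393.9189258477485, 0.0, 259.4645560565288], [0.0, 393.9189258477485, 195.356866519535], [0.0, 0.0, 1.0]] [[0.009, -0.998, 0.067, 0.378], [-1.0, -0.009, -0.001, 0.035], [0.002, -0.067, -0.998, 1.537], [0.0, 0.0, 0.0, 1.0]]
scene [[351.74836570741655, 0.0, 253.99613659092248], [0.0, 351.74836570741655, 188.87077314528412], [0.0, 0.0, 1.0]] [[0.531, 0.612, -0.586, 1.181], [0.847, -0.39, 0.36, -0.45], [-0.008, -0.688, -0.726, 0.982], [0.0, 0.0, 0.0, 1.0]]
```

View pics/top0.png

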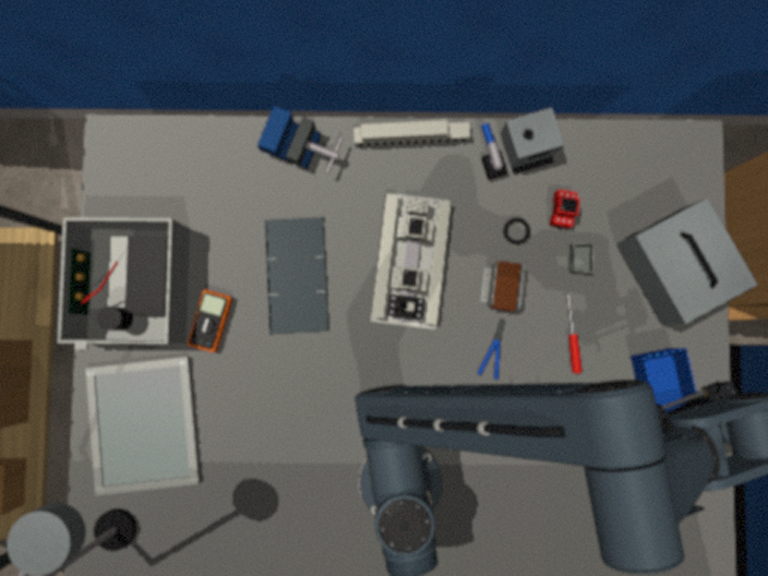

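View pics/scene0.png

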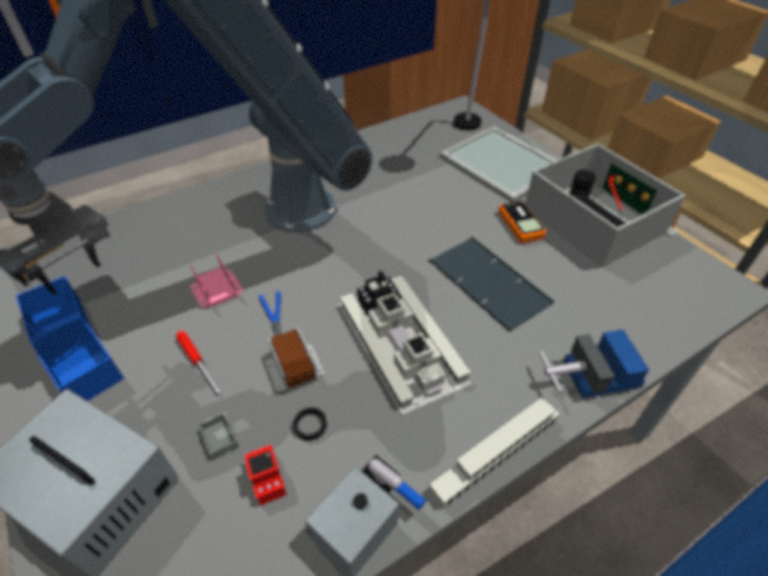

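Top view (1.5x): panel around (412,260) with switch at (405,305) nearest the robot, two modules at (410,275) and (415,228), rack+boards at (505,287), pliers at (495,350), tray at (297,275). Two modules. Measuring next.

```bash
cat >> h.py <<'E'
def rect(w,m,name=''):
    q=w[m][:,:2]; q=q[np.isfinite(q).all(1)]
    if len(q)<8: print(name,'few',len(q)); return
    r=cv2.minAreaRect((q*1000).astype(np.float32)); print(name,len(q),'c',np.round(r[0],1),'size',np.round(r[1],1),'ang',round(r[2],2),'z',np.round(np.nanpercentile(w[m][:,2],[5,50,95])*1000,1))
E
python3 - <<'E'
from h import *
f=np.load('top0.npz'); p,d=f['p'],f['d']; w=pts(d,f['K'],f['T'])
z=w[...,2]
def comp(r0,r1,c0,c1,lo,hi,name):
    m=np.zeros(z.shape,bool); m[r0:r1,c0:c1]=(z[r0:r1,c0:c1]>lo)&(z[r0:r1,c0:c1]<hi)
    n,l,st,_=cv2.connectedComponentsWithStats(m.astype(np.uint8))
    for i in range(1,n):
        if st[i,4]>12: rect(w,l==i,f'{name}{i}')
P=(125,222,240,305)
comp(*P,.03,.045,'duct'); comp(*P,.07,.09,'modtop'); comp(*P,.09,.12,'handle')
R=(165,215,312,360)
m=np.zeros(z.shape,bool); hsv=cv2.cvtColor(p,cv2.COLOR_RGB2HSV); b=(hsv[...,1]>110)&((hsv[...,0]<16))
m[170:210,315:360]=b[170:210,315:360]; rect(w,m,'board'); 
comp(*R,.06,.075,'cheek')
m[:]=0; g=cv2.cvtColor(p,cv2.COLOR_RGB2GRAY); m[138:228,170:225]=(g[138:228,170:225]<85); rect(w,m,'tray')
comp(138,228,170,225,.006,.02,'trayedge')
crop=np.hstack([cv2.resize(p[120:225,235:310],None,fx=5,fy=5,interpolation=2),cv2.resize(p[140:245,312:372],None,fx=5,fy=5,interpolation=2)]); save('crop0',crop)
a=z.copy(); print(np.round(z[175:222:3,255:290:3]*1000).tolist())
E
```

```text
duct1 630 c [574.7  46.2] size [ 29.9 319.2] ang 83.57 z [32.1 36.8 41.9]
duct2 628 c [559.  -88.9] size [ 30.3 318.3] ang 83.65 z [32.2 36.7 42. ]
modtop1 164 c [643.2 -29.9] size [44.6 52.7] ang 83.14 z [75.2 80.  86.1]
modtop2 170 c [513.5 -15.3] size [44.7 51.3] ang 83.5 z [74.5 79.7 85.7]
modtop3 142 c [443.9  -7.5] size [44.9 53.3] ang 83.99 z [73.2 77.4 82.9]
handle2 30 c [445.9   3.9] size [29.2 11.2] ang 0.18 z [ 97.1 104.2 108.8]
board 462 c [ 497.9 -262. ] size [ 57.9 118.5] ang 81.53 z [50.8 55.7 60.6]
cheek7 14 c [ 513.7 -229.5] size [ 5.  45.5] ang 87.43 z [61.4 63.7 69.2]
cheek13 15 c [ 499.9 -291. ] size [11.7 37.9] ang 83.8 z [61.  63.5 69.1]
tray 927 c [526.8 275. ] size [294.9 156.4] ang 3.58 z [-3.2  2.9  9.6]
trayedge30 21 c [643.7 213.6] size [38.7 18. ] ang 22.65 z [ 6.5  7.6 10.8]
trayedge52 17 c [598.3 350.7] size [43.1 11.6] ang 2.21 z [ 6.4  9.4 15.9]
trayedge153 18 c [493.9 346.2] size [11.6 55. ] ang 85.49 z [ 6.5  8.7 14.2]
trayedge190 15 c [464.1 203.3] size [38.5 12.2] ang 3.71 z [ 6.8  9.3 12.8]
[[38.0, 34.0, 7.0, 3.0, 3.0, 19.0, 21.0, 20.0, 3.0, 4.0,
[... 378 characters left out ...]
, 2.0, -2.0, 6.0, 17.0, 17.0, 40.0, 57.0, 47.0, 50.0, -2.0, 32.0], [35.0, 0.0, 61.0, 7.0, 20.0, 16.0, 28.0, 8.0, 4.0, -1.0, 3.0, 42.0], [40.0, 3.0, 58.0, 59.0, 103.0, 78.0, 79.0, 77.0, 60.0, 58.0, 35.0, 37.0], [36.0, -1.0, 56.0, 59.0, 101.0, 89.0, 80.0, 75.0, 58.0, 60.0, 36.0, 40.0], [34.0, 1.0, 58.0, 57.0, 108.0, 84.0, 79.0, 74.0, 61.0, 60.0, 36.0, 41.0], [36.0, 56.0, 61.0, 77.0, 80.0, 83.0, 82.0, 72.0, 61.0, 5.0, 41.0, 37.0], [34.0, 6.0, 5.0, 2.0, 50.0, 75.0, 79.0, 57.0, 59.0, 2.0, 37.0, 36.0], [nan, 6.0, 1.0, 1.0, 2.0, 16.0, 13.0, 9.0, 5.0, 3.0, 39.0, 44.0], [0.0, 1.0, -1.0, 4.0, 3.0, 0.0, 7.0, 2.0, 2.0, -1.0, 2.0, 2.0], [-5.0, -3.0, -5.0, 5.0, -4.0, 2.0, 3.0, -1.0, 1.0, -0.0, 2.0, -1.0]]
```

View pics/crop0.png

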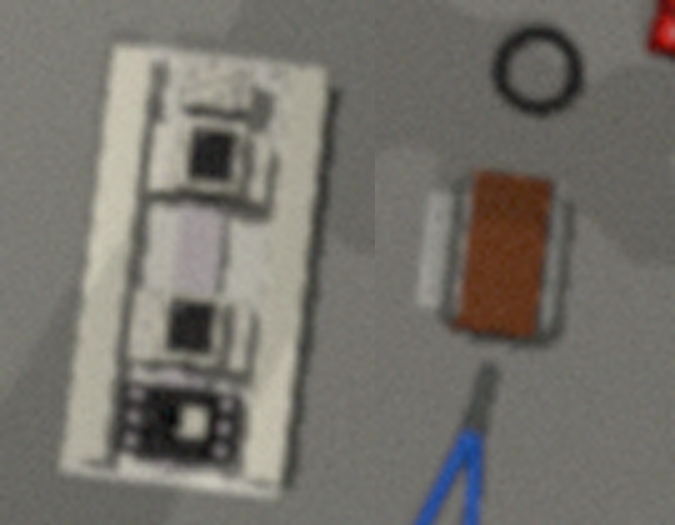

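```bash
cat >> h.py <<'E'
def to(x,y,z,yaw):
    s=bot.read_state(); R=np.array(s["tcp_rot"]); p=np.array(s["position"])
    d=R.T@(np.array([x,y,z])/1000-p)*1000
    cur=np.degrees(np.arctan2(R[1,0],R[0,0])); a=(yaw-cur+180)%360-180
    print('delta',np.round(d,1),'roll',round(-np.radians(a),3),'| at',np.round(p*1000,1),round(cur,1),'F',np.round(s["force"],1),'op',round(s["opening"]*87,1),'t',round(s["time_s"],1))
E
cat > to.py <<'E'
import sys; from h import *
to(*map(float,sys.argv[1:5]))
E
python3 to.py 440 -262 320 -6.4
```

```text
delta [ 319.5 -224.4  -97.8] roll 0.471 | at [ 220.  -584.3  221.6] 20.6 F [ 0.1 -0.4 -1. ] op 87.1 t 0.1
```

```bash
R='[0,320,-224,-98,0.471]'; python3 -m inch '[[0,320,-224,-98,0.471],[0,320,-224,-98,0.471],[0,320,-224,-98,0.471],[0,320,-224,-98,0.471],[0,320,-224,-98,0.471],[0,320,-224,-98,0.471],[0,320,-224,-98,0.471],[0,320,-224,-98,0.471]]'
python3 - <<'E'
from h import *
to(440,-262,320,-6.4)
p,d,K,T=cap('wrist'); save('w1',p,1); np.savez('w1.npz',p=p,d=d,K=K,T=T); print(np.round(np.linalg.inv(T),3).tolist(),K[0,0])
to(440,-262,320,-6.4)
E
```

```text
time_s: 0.9
position: [0.4395, -0.2626, 0.3197]
tcp_rot: [[0.994, -0.111, -0.001], [-0.111, -0.994, 0.002], [-0.001, -0.002, -1.0]]
force: [0.5, -0.3, -0.9]
opening: 0.356
delta [ 0.4 -0.7 -0.3] roll 0.0 | at [ 439.5 -262.6  319.7] -6.4 F [ 0.5 -0.3 -0.9] op 30.9 t 0.9
[[-0.113, -0.962, -0.247, 0.506], [-0.994, 0.108, 0.03, -0.271], [-0.002, 0.249, -0.969, 0.483], [0.0, 0.0, 0.0, 1.0]] 327.91847516440356
delta [-3.1  5.8  1.8] roll 0.006 | at [ 443.7 -256.6  321.8] -6.1 F [2.  3.  1.6] op 27.0 t 0.9
```

View pics/w1.png

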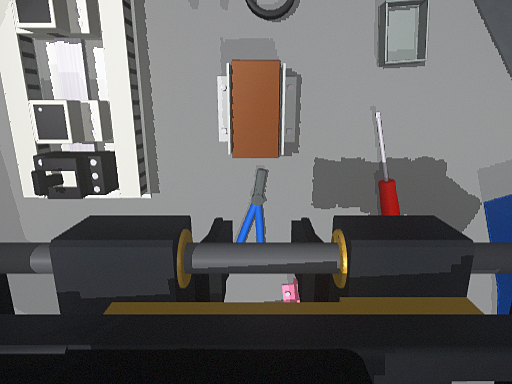

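Wrist view: board stack at (255,108), cheeks left/right at (223,108)/(287,108), pliers (257,200), switch (75,172), two modules. The arm was still settling, so I retake it and fit.

```bash
python3 -m inch '[[0,0,0,0,0],[0,0,0,0,0],[0,0,0,0,0],[0,0,0,0,0]]' | head -2
cat > look.py <<'E'
from h import *
to(440,-262,320,-6.4)
p,d,K,T=cap('wrist'); np.savez('w1.npz',p=p,d=d,K=K,T=T); w=pts(d,K,T)
to(440,-262,320,-6.4)
hsv=cv2.cvtColor(p,cv2.COLOR_RGB2HSV); z=w[...,2]
brown=(hsv[...,1]>100)&(hsv[...,0]<16)&(z>.03)&(z<.075)&(w[...,1]<-.15)
top=brown&(z>.035)
n,l,st,_=cv2.connectedComponentsWithStats(top.astype(np.uint8)); i=1+st[1:,4].argmax(); rect(w,l==i,'board')
v=np.argwhere(l==i)[:,::-1].astype(np.float32); r=cv2.minAreaRect(v); print('px',r)
# corners at z=.056 plane
W=np.linalg.inv(T)
def ray(u,v,h):
    q=W[:3,:3]@np.array([(u-K[0,2])/K[0,0],(v-K[1,2])/K[1,1],1]); t=(h-W[2,3])/q[2]; return (W[:3,3]+t*q)[:2]*1000
c=np.array([ray(*b,float(.056)) for b in cv2.boxPoints(r)]); print(np.round(c,1).tolist(),c.mean(0))
g=(z>.06)&(z<.072)&(np.abs(w[...,1]+.262)<.06)&(np.abs(w[...,0]-.498)<.09)
rect(w,g,'cheeks')
for s in(1,-1): rect(w,g&((w[...,1]+.262)*s>0.01),f'cheek{s}')
E
python3 look.py
```

```text
time_s: 1.35
position: [0.4428, -0.2577, 0.3212]
delta [-2.4  4.5  1.1] roll 0.004 | at [ 442.8 -257.7  321.2] -6.2 F [ 0.4 -0.1  0.2] op 1.7 t 1.4
delta [-2.4  4.5  1.2] roll 0.003 | at [ 442.9 -257.8  321.3] -6.2 F [-0.3 -0.4 -0.7] op 0.9 t 1.4
board 4546 c [ 501.4 -261.2] size [ 60.4 119.8] ang 83.17 z [55.3 56.7 58. ]
px ((261.0, 111.99999237060547), (47.99999237060547, 95.99998474121094), 0.0)
[[445.7, -223.9], [563.7, -239.0], [557.2, -297.6], [438.8, -286.7]] [ 501.3489145  -261.80682846]
cheeks 500 c [ 502.3 -261.9] size [ 71.  109.9] ang 83.27 z [61.9 64.5 65.8]
cheek1 253 c [ 505.8 -234.9] size [ 16.7 109.2] ang 83.27 z [61.2 64.5 65.8]
cheek-1 247 c [ 498.1 -295.6] size [  3.1 109.4] ang 83.28 z [62.5 64.5 65.9]
```

```bash
python3 to.py 450 47 160 -6.4
```

```text
delta [ -26.5 -302.6  163.3] roll 0.003 | at [ 442.9 -257.8  321.3] -6.2 F [-0.3 -0.4 -0.7] op 0.9 t 1.4
```

```bash
python3 -m inch '[[0,-27,-303,60,0],[0,-27,-303,60,0],[0,-27,-303,60,0],[0,-27,-303,60,0],[0,-27,-303,60,0],[0,-27,-303,120,0],[0,-27,-303,163,0],[0,-27,-303,163,0]]' >/dev/null;python3 -m inch '[[0,0,0,0,0],[0,0,0,0,0]]'>/dev/null; python3 to.py 450 47 92 -6.4
```

```text
delta [ 2.2  0.8 65.7] roll 0.003 | at [447.9  47.6 157.7] -6.2 F [ 0.4 -0.7  1. ] op 0.4 t 2.4
```

```bash
python3 -m inch '[[0,2,0,35,0],[0,2,0,66,0],[0,2,0,66,0],[0,2,0,66,0]]' >/dev/null;python3 -m inch '[[0,0,8,0,0],[0,0,14,0,0],[0,0,20,0,0],[0,0,26,0,0],[0,0,32,0,0],[0,0,38,0,0],[0,0,44,0,0],[0,0,44,0,0]]'; python3 -m inch '[[0,0,2,0,0],[0,0,5,0,0],[0,0,8,0,0],[0,0,8,0,0]]'; python3 to.py 450 -7 92 -6.4
```

```text
time_s: 3.6
position: [0.4462, 0.0023, 0.0925]
tcp_rot: [[0.994, -0.11, 0.001], [-0.11, -0.994, 0.006], [0.001, -0.006, -1.0]]
force: [-0.3, 1.2, 0.3]
opening: 0.004
time_s: 4.0
position: [0.445, -0.0052, 0.0922]
tcp_rot: [[0.994, -0.111, 0.001], [-0.111, -0.994, 0.008], [-0.0, -0.008, -1.0]]
force: [1.4, 6.3, -0.6]
opening: 0.005
delta [5.1 1.2 0.2] roll 0.0 | at [445.   -5.2  92.2] -6.4 F [ 1.4  6.3 -0.6] op 0.5 t 4.0
```

```bash
python3 -m inch '[[0,0,2,0,0],[0,0,4,0,0],[0,0,4,0,0],[0,0,4,0,0]]'|grep -A0 -E 'pos|force'; python3 -m inch '[[0,0,-15,0,0],[0,0,-15,-40,0],[0,0,-15,-90,0],[0,-30,-15,-120,0],[0,-60,-15,-120,0],[0,-60,-15,-120,0],[0,-60,-15,-120,0]]'|grep pos
python3 - <<'E'
from h import *
p,d,K,T=cap('wrist'); save('w2',p); w=pts(d,K,T); z=w[...,2]
m=(z>.09)&(z<.115)&(abs(w[...,0]-.444)<.04)&(abs(w[...,1])<.05); rect(w,m,'handle')
E
```

```text
position: [0.4449, -0.0058, 0.0921]
--
force: [4.7, 19.6, 0.9]
position: [0.3865, 0.014, 0.2125]
handle 733 c [444.7 -20.4] size [17.8 29.5] ang 83.25 z [ 92.8 103.  106. ]
```

```bash
python3 to.py 596 -272.5 130 -6.75;python3 - <<'E'
from h import *
p,d,K,T=cap('wrist'); w=pts(d,K,T); z=w[...,2]
for x,y in((643,-30),(513.5,-15)):
    m=(z>.074)&(z<.088)&(abs(w[...,0]-x)<.04 if 0 else (abs(w[...,0]*1000-x)<38))&(abs(w[...,1]*1000-y)<40); rect(w,m,'mod')
E
```

```text
delta [240.1 261.4  79.4] roll 0.002 | at [387.4  13.8 212.4] -6.6 F [ 1.  -0.2  0.1] op 0.4 t 5.2
mod few 0
mod 3301 c [512.6 -15.6] size [44.8 45.6] ang 83.11 z [79.5 80.9 82.2]
```

```bash
python3 -m inch '[[0,35,40,0,0],[0,70,80,0,0],[0,110,120,0,0],[0,145,160,0,0],[0,180,195,0,0],[0,215,235,40,0],[0,240,261,79,0],[0,240,261,79,0]]' >/dev/null;python3 -m inch '[[0,0,0,0,0],[0,0,0,0,0]]'>/dev/null; python3 to.py 592 -272 52 -6.75
```

```text
delta [-5.2 -1.8 72.2] roll -0.0 | at [ 597.1 -275.5  124.2] -6.8 F [-0.3 -0.3  0.8] op 0.4 t 6.2
```

```bash
python3 -m inch '[[0,-4,-2,35,0],[0,-4,-2,65,0],[0,-4,-2,72,0],[0,-4,-2,72,0],[0,-4,-2,72,0]]' >/dev/null; python3 to.py 592 -272 52 -6.75; python3 -m inch '[[0,-6,0,0,0],[0,-12,0,0,0],[0,-17,0,0,0],[0,-21,0,0,0],[0,-25,0,0,0],[0,-29,0,0,0],[0,-33,0,0,0],[0,-33,0,0,0]]' | grep -A0 -E 'pos|force';  python3 to.py 502 -261.5 52 -6.75
```

```text
delta [-2.5  0.1  2.2] roll 0.001 | at [ 594.4 -272.2   54.2] -6.7 F [ 0.6 -0.   0.7] op 0.6 t 6.7
position: [0.561, -0.2683, 0.0542]
--
force: [-0.2, -0.1, -0.2]
delta [-59.4   0.2   2.3] roll 0.0 | at [ 561.  -268.3   54.2] -6.7 F [-0.2 -0.1 -0.2] op 0.5 t 7.5
```

```bash
python3 -m inch '[[0,10,0,0,0],[0,20,0,0,0],[0,20,0,3,0],[0,20,0,3,0],[0,20,0,3,0]]' >/dev/null;  python3 to.py 502 -261.5 52 -6.75;  python3 -m inch '[[0,-5,0,0,0],[0,-10,0,0,0],[0,-15,0,0,0],[0,-20,0,0,0],[0,-25,0,0,0],[0,-30,0,0,0],[0,-34,0,0,0],[0,-34,0,0,0]]' | grep -A0 -E 'pos|force';  python3 - <<'E'
from h import *
to(502,-261.5,52,-6.75)
p,d,K,T=cap('scene'); save('s3',p[150:290,100:290],4); np.savez('s3.npz',p=p,d=d,K=K,T=T)
E
```

```text
delta [-79.    0.6  -1.1] roll 0.001 | at [ 580.5 -270.1   50.7] -6.7 F [ 0.3  0.6 -0.1] op 0.3 t 8.0
position: [0.546, -0.266, 0.0508]
--
force: [0.4, -0.0, -0.8]
delta [-44.3   0.7  -1.1] roll 0.0 | at [ 546.  -266.    50.8] -6.7 F [ 0.4 -0.  -0.8] op 0.4 t 8.8
```

View pics/s3.png

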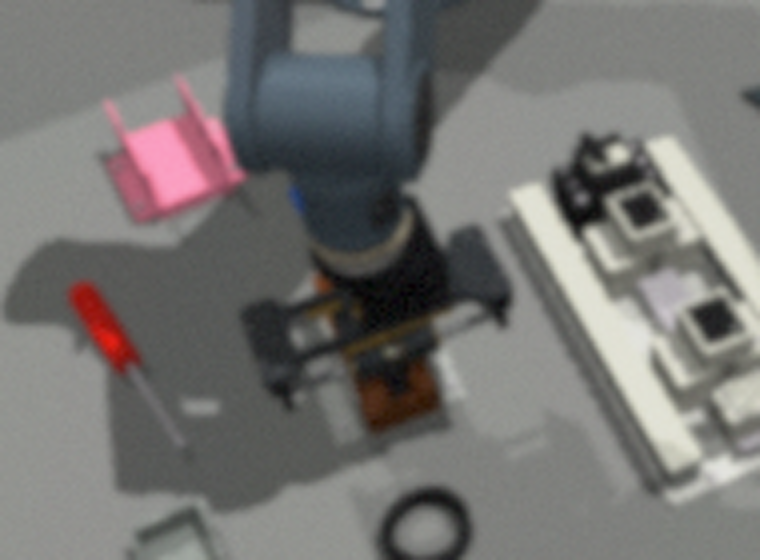

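Fingers at (395,390) inside the rack behind the pushed top board, with board 2's top exposed behind them. Continue pushing.

```bash
python3 -m inch '[[0,-5,0,0,0],[0,-10,0,0,0],[0,-15,0,0,0],[0,-20,0,0,0],[0,-20,0,0,0]]' | grep -A0 -E 'pos|force'; python3 -m inch '[[0,4,0,0,0],[0,4,0,-50,0],[0,4,0,-100,0],[40,-40,0,-150,0],[87,-90,0,-190,0],[87,-120,0,-190,0],[87,-120,0,-190,0],[87,-120,0,-190,0]]' | grep pos; python3 - <<'E'
from h import *
to(502,-261.5,52,-6.75)
p,d,K,T=cap('wrist'); w=pts(d,K,T); z=w[...,2]; save('w4',p)
hsv=cv2.cvtColor(p,cv2.COLOR_RGB2HSV); br=(hsv[...,1]>100)&(hsv[...,0]<16)&(abs(w[...,1]+.262)<.07)
def lar(m,n):
    k,l,st,_=cv2.connectedComponentsWithStats(m.astype(np.uint8)); i=1+st[1:,4].argmax(); rect(w,l==i,n)
lar(br&(z>.0525)&(z<.065),'top'); lar(br&(z>.044)&(z<.0525),'second')
E
```

```text
position: [0.5254, -0.2634, 0.0508]
--
force: [0.4, -0.0, 0.4]
position: [0.4063, -0.2522, 0.2422]
delta [ 96.7   0.4 189.9] roll -0.001 | at [ 406.3 -252.2  242.2] -6.8 F [ 0.6 -0.2 -0.7] op 32.7 t 10.2
top 6677 c [ 454.3 -254.9] size [ 59.8 120.3] ang 83.33 z [55.4 56.7 58. ]
second 3058 c [ 537.  -265.9] size [59.8 50.5] ang 82.93 z [47.3 48.7 50. ]
```

View pics/w4.png

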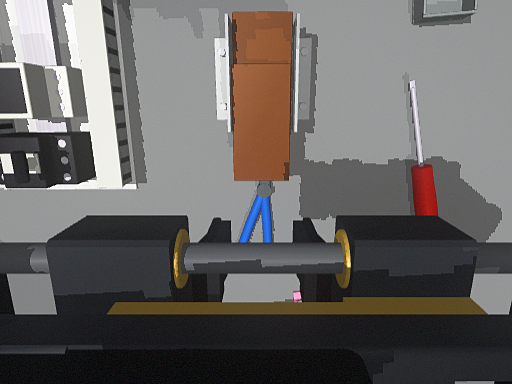

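Board 1 lies flat 48 mm forward (front edge at row 180), board 2 still in place (end at row 12). Now grip it at its protruding part.

```bash
python3 to.py 430.6 -252.2 70 -6.75; python3 -m inch '[[87,25,-3,50,0],[87,25,-3,100,0],[87,25,-3,150,0],[87,25,-3,170,0],[87,25,-3,172,0],[87,25,-3,172,0],[87,25,-3,172,0]]' | grep pos;  python3 to.py 430.6 -252.2 50 -6.75
```

```text
delta [ 23.6  -0.8 171.6] roll -0.001 | at [ 407.3 -252.6  241.6] -6.8 F [ 0.7 -0.1  0.2] op 36.5 t 10.2
position: [0.4337, -0.251, 0.0704]
delta [-3.   1.8 20.4] roll -0.0 | at [ 433.7 -251.    70.4] -6.8 F [ 0.4 -0.4  1. ] op 85.4 t 10.9
```

```bash
python3 -m inch '[[87,-3,2,10,0],[87,-3,2,17,0],[87,-3,2,20,0],[87,-3,2,20,0],[87,-3,2,20,0]]' >/dev/null;  python3 to.py 430.6 -252.2 50 -6.75; python3 -m inch '[[50,0,0,0,0],[50,0,0,0,0],[50,0,0,0,0],[50,0,0,0,0],[50,0,0,0,0],[50,0,0,0,0],[50,0,0,0,0],[50,0,0,0,0]]'; python3 to.py 430.6 -252.2 50 -6.75
```

```text
delta [ 0.  -0.3  0.5] roll -0.0 | at [ 430.5 -252.5   50.5] -6.8 F [ 0.3  0.2 -0.2] op 86.7 t 11.4
time_s: 12.2
position: [0.4305, -0.2525, 0.0505]
tcp_rot: [[0.993, -0.118, 0.001], [-0.118, -0.993, 0.012], [-0.0, -0.012, -1.0]]
force: [0.1, 0.5, 0.3]
opening: 0.683
delta [ 0.1 -0.3  0.5] roll -0.0 | at [ 430.5 -252.5   50.5] -6.8 F [0.1 0.5 0.3] op 59.5 t 12.2
```

```bash
python3 -m inch '[[50,-5,0,0,0],[50,-12,0,0,0],[50,-20,0,0,0],[50,-26,0,-1,0],[50,-32,0,-8,0],[50,-40,0,-20,0],[50,-40,0,-20,0]]' | grep -A0 pos; python3 -m inch '[[50,0,0,-25,0],[50,0,0,-60,0],[50,0,0,-100,0],[50,0,0,-125,0],[50,0,0,-125,0],[50,0,0,-125,0]]' | grep pos; python3 to.py 620 257 190 93.6
```

```text
position: [0.3901, -0.2481, 0.072]
position: [0.3899, -0.2495, 0.1974]
delta [ 168.5 -530.    13.3] roll -1.752 | at [ 389.9 -249.5  197.4] -6.8 F [-0.1  0.5 -1. ] op 59.6 t 13.5
```

```bash
python3 -m inch '[[50,10,-33,0,-0.14],[50,21,-66,0,-0.28],[50,32,-99,0,-0.42],[50,42,-132,0,-0.56],[50,53,-165,0,-0.7],[50,64,-198,0,-0.84],[50,74,-231,0,-0.98],[50,84,-264,0,-1.1]]' | grep pos; python3 to.py 620 257 190 93.6
```

```text
position: [0.5036, 0.0044, 0.1983]
delta [274.8 -42.2  10.9] roll -0.647 | at [503.6   4.4 198.3] 56.5 F [ 0.8 -0.7 -1. ] op 59.5 t 14.3
```

```bash
python3 -m inch '[[50,40,-6,0,-0.13],[50,80,-12,0,-0.26],[50,120,-18,0,-0.39],[50,160,-24,0,-0.52],[50,200,-30,0,-0.647],[50,240,-36,0,-0.647],[50,275,-42,0,-0.647],[50,275,-42,0,-0.647]]' | grep pos; python3 -m inch '[[50,0,0,0,0],[50,0,0,0,0],[50,0,0,0,0]]' >/dev/null; python3 - <<'E'
from h import *
to(620,257,60,93.6)
p,d,K,T=cap('wrist'); w=pts(d,K,T); z=w[...,2]; save('w5',p); np.savez('w5.npz',p=p,d=d,K=K,T=T)
hsv=cv2.cvtColor(p,cv2.COLOR_RGB2HSV); br=(hsv[...,1]>100)&(hsv[...,0]<16)&(z>.1); rect(w,br,'held')
E
```

```text
position: [0.6205, 0.2611, 0.198]
delta [ -4.5   0.8 136.8] roll 0.003 | at [619.6 259.8 196.9] 93.8 F [-0.7 -0.6 -1.7] op 59.5 t 15.4
held 24470 c [617.5 283.6] size [ 60.1 119.9] ang 4.12 z [202.2 203.3 204.5]
```

View pics/w5.png

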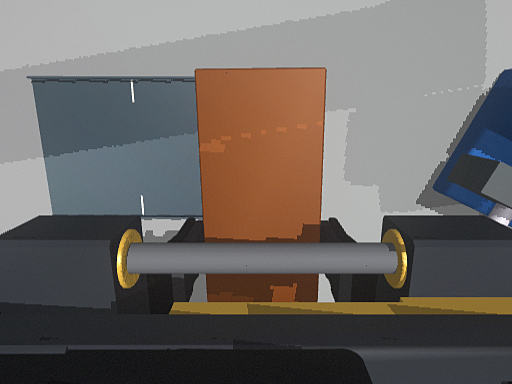

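```bash
python3 - <<'E'
from h import *
f=np.load('w5.npz'); p,d,K,T=[f[k] for k in 'pdKT']; w=pts(d,K,T)
for r,c in((84,35),(84,132),(100,133),(84,185),(210,55),(210,142),(200,142),(210,180),(78,35),(78,132),(78,185),(217,150)): print(r,c,np.round(w[r,c]*1000,1),p[r,c])
E
```

```text
84 35 [376.9 336.    3.9] [77 90 99]
84 132 [478.2 342.5   4.5] [255 255 254]
100 133 [478.6 326.5   4.1] [255 255 255]
84 185 [532.7 346.1   2.4] [ 87 101 109]
210 55 [386.3 199.3   4. ] [101 117 126]
210 142 [485.3 205.7   3.6] [255 255 255]
200 142 [485.9 217.8   4.5] [255 255 255]
210 180 [528.6 208.6   3.7] [ 92 105 116]
78 35 [378.  342.    4.6] [64 71 80]
78 132 [478.8 348.4   5.7] [52 61 67]
78 185 [533.5 351.8   6.2] [64 70 76]
217 150 [nan nan nan] [ 87 101 112]
```

```bash
python3 -m inch '[[50,0,0,45,0],[50,0,0,90,0],[50,0,0,135,0],[50,0,0,165,0],[50,0,0,178,0],[50,0,0,184,0],[50,0,0,184,0],[50,0,0,184,0]]' | grep pos; python3 to.py 620.5 259 6.5 93.6
```

```text
position: [0.6204, 0.2623, 0.0153]
delta [-3.5 -0.1  8.7] roll 0.002 | at [620.4 262.3  15.3] 93.7 F [-0.4 -0.   0.4] op 59.2 t 16.2
```

```bash
python3 -m inch '[[50,-3,0,4,0],[50,-3,0,7,0],[50,-3,0,9,0],[50,-3,0,9,0],[50,-3,0,9,0]]' | grep -A2 -E pos; python3 -m inch '[[75,0,0,0,0],[75,0,0,0,0],[75,0,0,0,0],[75,0,0,0,0],[75,0,0,0,0]]' |grep open; python3 -m inch '[[75,0,0,-20,0],[75,0,0,-60,0],[75,0,0,-110,0],[75,0,0,-160,0],[75,0,0,-200,0],[75,0,0,-200,0],[75,0,0,-200,0]]' |grep pos; python3 - <<'E'
from h import *
to(620,257,60,93.6)
p,d,K,T=cap('wrist'); w=pts(d,K,T); z=w[...,2]
hsv=cv2.cvtColor(p,cv2.COLOR_RGB2HSV); br=(hsv[...,1]>100)&(hsv[...,0]<16)&(z>.0)&(abs(w[...,1]-.28)<.1)&(abs(w[...,0]-.6)<.1); rect(w,br,'laid')
to(642.7,-29.5,130,-6.5)
E
```

```text
position: [0.6218, 0.2595, 0.0067]
tcp_rot: [[-0.065, 0.998, 0.001], [0.998, 0.065, 0.013], [0.013, 0.002, -1.0]]
force: [1.3, -1.0, 2.6]
opening: 0.86
position: [0.6216, 0.257, 0.2077]
delta [ -1.9  -2.1 147.7] roll 0.002 | at [621.6 257.  207.7] 93.7 F [-0.2  0.7 -0.4] op 74.9 t 17.9
laid 5969 c [613.4 281.5] size [ 72.6 122.5] ang 3.52 z [10.5 11.7 13. ]
delta [-288.     3.6   72.1] roll 1.749 | at [620.5 256.7 205.8] 93.7 F [-0.8  0.4 -0.4] op 74.7 t 18.0
```

```bash
python3 to.py 585 -23 240 -6.5; python3 -m inch '[[75,-35,5,-4,0.13],[75,-70,10,-8,0.26],[75,-105,15,-12,0.4],[75,-140,20,-16,0.54],[75,-175,25,-20,0.68],[75,-210,30,-25,0.82],[75,-245,33,-30,0.96],[75,-278,36,-34,1.1]]' | grep pos;  python3 to.py 585 -23 240 -6.5
```

```text
delta [-276.3  -53.6  -37.8] roll 1.749 | at [620.5 256.7 205.8] 93.7 F [-0.8  0.4 -0.4] op 74.7 t 18.0
position: [0.6732, -0.0202, 0.2331]
delta [-77.5 -42.2  -6.3] roll 0.643 | at [673.2 -20.2 233.1] 30.3 F [0.9 0.5 0.7] op 74.9 t 18.8
```

```bash
cat > mods.py <<'E'
from h import *
to(585,-23,240,-6.5)
p,d,K,T=cap('wrist'); w=pts(d,K,T); z=w[...,2]; save('wm',p)
m=(z>.073)&(z<.088)&(w[...,0]>.39)&(abs(w[...,1]+.02)<.12)
n,l,st,_=cv2.connectedComponentsWithStats(m.astype(np.uint8))
for i in range(1,n):
    if st[i,4]>200: rect(w,l==i,f'm{i}')
E
python3 -m inch '[[75,-30,-15,-3,0.13],[75,-55,-30,-6,0.26],[75,-78,-42,-6,0.4],[75,-78,-42,-6,0.54],[75,-78,-42,-6,0.643],[75,-78,-42,-6,0.643],[75,-78,-42,-6,0.643]]' | grep pos;  python3 mods.py;  python3 to.py 642.7 -29.7 110 -6.5
```

```text
position: [0.5838, -0.0232, 0.2379]
delta [ 1.1 -0.4 -2.1] roll 0.002 | at [583.8 -23.2 237.9] -6.4 F [ 0.2 -1.   0.4] op 74.9 t 19.5
m1 2678 c [645.2 -30.1] size [45.  51.8] ang 83.46 z [79.6 80.9 82.3]
m2 1301 c [526.8 -16.6] size [45.1 31.9] ang 83.66 z [78.5 80.9 82.2]
m3 965 c [455.3  -8.3] size [44.5 34.7] ang 84.56 z [76.6 78.1 81.6]
delta [ 60.5   1.6 127.6] roll 0.002 | at [584.1 -23.2 238.2] -6.4 F [-0.  -0.   0.7] op 74.7 t 19.6
```

```bash
python3 -m inch '[[75,40,0,30,0],[75,61,0,80,0],[75,61,0,125,0],[75,61,0,150,0],[75,61,0,160,0],[75,61,0,160,0],[75,61,0,160,0]]' | grep pos;  python3 to.py 644.5 -30 55 -6.5
```

```text
position: [0.6443, -0.0279, 0.0788]
delta [ 0.7  2.4 23.8] roll 0.003 | at [644.3 -27.9  78.8] -6.4 F [-0.  -0.3  0.4] op 74.8 t 20.2
```

```bash
python3 -m inch '[[75,1,2,12,0],[75,1,2,20,0],[75,1,2,24,0],[75,1,2,24,0]]' | grep -A2 pos; python3 -m inch '[[30,0,0,0,0],[30,0,0,0,0],[30,0,0,0,0],[30,0,0,0,0],[30,0,0,0,0],[30,0,0,0,0],[30,0,0,0,0],[30,0,0,0,0]]'|grep -A4 pos; python3 -m inch '[[30,0,0,-2,0],[30,0,0,-5,0],[30,0,0,-8,0],[30,0,0,-12,0],[30,0,0,-16,0],[30,0,0,-20,0],[30,0,0,-24,0],[30,0,0,-24,0]]'|grep -A4 pos;
```

```text
position: [0.6443, -0.0296, 0.0542]
tcp_rot: [[0.994, -0.111, -0.009], [-0.111, -0.994, 0.014], [-0.01, -0.013, -1.0]]
force: [-0.5, 0.2, -0.4]
position: [0.6444, -0.0296, 0.0544]
tcp_rot: [[0.994, -0.111, -0.008], [-0.111, -0.994, 0.014], [-0.01, -0.013, -1.0]]
force: [-0.1, 0.6, 1.5]
opening: 0.517
position: [0.6455, -0.0304, 0.0799]
tcp_rot: [[0.994, -0.111, -0.006], [-0.111, -0.994, 0.013], [-0.007, -0.013, -1.0]]
force: [-1.0, 0.3, -2.6]
opening: 0.518
```

```bash
python3 -m inch '[[30,0,0,-30,0],[30,0,0,-70,0],[30,0,0,-110,0],[30,0,0,-110,0]]'|grep pos; python3 to.py 619 282 190 3.6
```

```text
position: [0.6507, -0.033, 0.197]
delta [ -66.5 -309.5    9.9] roll -0.174 | at [650.7 -33.  197. ] -6.4 F [ 1.5 -0.3 -1.4] op 44.6 t 22.6
```

```bash
python3 -m inch '[[30,-9,-42,0,-0.03],[30,-18,-84,0,-0.06],[30,-27,-126,0,-0.1],[30,-36,-168,0,-0.14],[30,-45,-210,0,-0.174],[30,-54,-252,0,-0.174],[30,-62,-290,0,-0.174],[30,-66,-309,0,-0.174]]'|grep pos; python3 -m inch '[[30,0,0,0,0],[30,0,0,0,0],[30,0,0,0,0]]' >/dev/null;python3 to.py 619 282 56 3.6
```

```text
position: [0.6176, 0.2847, 0.1988]
delta [  0.4   2.  142.3] roll 0.002 | at [617.7 282.7 198.3] 3.7 F [-0.2  0.1 -3.1] op 44.7 t 23.8
```

```bash
python3 -m inch '[[30,0,2,40,0],[30,0,2,80,0],[30,0,2,110,0],[30,0,2,128,0],[30,0,2,128,0],[30,0,2,128,0]]'|grep pos;python3 to.py 619 282 55.5 3.6
```

```text
position: [0.6194, 0.2804, 0.0705]
delta [-0.4 -1.4 15. ] roll -0.0 | at [619.4 280.4  70.5] 3.6 F [ 0.3  0.1 -2.5] op 44.8 t 24.4
```

```bash
python3 -m inch '[[30,0,-1,5,0],[30,0,-1,9,0],[30,0,-1,12,0],[30,0,-1,14,0],[30,0,-1,15,0],[30,0,-1,15,0]]'|grep -A2 pos; python3 -m inch '[[65,0,0,0,0],[65,0,0,0,0],[65,0,0,0,0],[65,0,0,0,0],[65,0,0,0,0]]' |grep -A4 pos; python3 -m inch '[[70,0,0,-15,0],[70,0,0,-50,0],[70,0,0,-100,0],[70,-50,0,-150,0],[70,-100,0,-190,0],[70,-130,0,-190,0],[70,-130,0,-190,0],[70,-130,0,-190,0]]' |grep pos;python3 - <<'E'
from h import *
to(620,257,60,93.6)
p,d,K,T=cap('wrist'); w=pts(d,K,T); z=w[...,2]; save('w6',p)
hsv=cv2.cvtColor(p,cv2.COLOR_RGB2HSV)
A=(abs(w[...,0]-.62)<.1)&(abs(w[...,1]-.28)<.1)
rect(w,A&(z>.074)&(z<.09),'blk'); rect(w,A&(hsv[...,1]>120)&(hsv[...,0]<16)&(z>.006)&(z<.016),'board')
to(596,-272.5,230,-6.75)
E
```

```text
position: [0.6194, 0.2817, 0.0559]
tcp_rot: [[0.998, 0.063, 0.006], [0.063, -0.998, 0.009], [0.006, -0.009, -1.0]]
force: [0.7, -0.5, -1.4]
position: [0.6195, 0.2817, 0.056]
tcp_rot: [[0.998, 0.063, 0.006], [0.063, -0.998, 0.009], [0.007, -0.009, -1.0]]
force: [0.2, -0.7, -0.4]
opening: 0.736
position: [0.4876, 0.2721, 0.2473]
delta [129.3  25.3 188.3] roll -1.57 | at [487.6 272.1 247.3] 3.7 F [ 0.3  0.2 -0.3] op 70.0 t 26.2
blk 2977 c [620.9 281.3] size [52.6 44.8] ang 3.92 z [80.3 81.9 83.3]
board 1347 c [619.7 283.3] size [ 59.4 119.5] ang 3.54 z [10.2 11.6 13. ]
delta [ 71.9 550.4  12.1] roll 0.181 | at [489.2 272.1 246.4] 3.6 F [ 0.9 -0.3  0.7] op 69.8 t 26.3
```

View pics/w6.png

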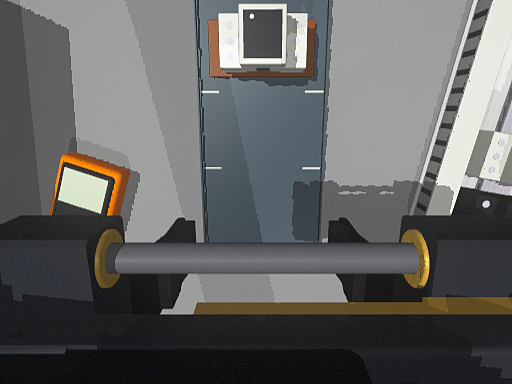

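Module 1 stands centred on its board at (262,40) (offset about 2 mm); board 2 next.

```bash
python3 -m inch '[[0,6,45,0,0.03],[0,12,90,0,0.06],[0,18,135,0,0.09],[0,24,180,0,0.12],[0,30,225,0,0.15],[0,36,270,0,0.181],[0,42,315,0,0.181],[0,48,360,0,0.181]]'|grep pos; python3 to.py 596 -272.5 130 -6.75
```

```text
position: [0.5617, -0.0874, 0.2425]
delta [ 55.1 180.9 111. ] roll -0.001 | at [561.7 -87.4 242.5] -6.8 F [ 1.2  1.1 -0. ] op 14.0 t 27.1
```

```bash
python3 -m inch '[[0,14,40,0,0],[0,28,80,0,0],[0,42,120,0,0],[0,56,155,20,0],[0,60,170,60,0],[0,60,170,60,0],[0,60,170,60,0]]'|grep pos; python3 to.py 592 -272.1 60 -6.75
```

```text
position: [0.6014, -0.2633, 0.179]
delta [ -8.9  11.4 118.8] roll -0.002 | at [ 601.4 -263.3  179. ] -6.9 F [ 0.1 -0.1  0.9] op 0.6 t 27.8
```

```bash
python3 -m inch '[[0,-8,10,40,0],[0,-8,10,80,0],[0,-8,10,110,0],[0,-8,10,118,0],[0,-8,10,118,0],[0,-8,10,118,0]]'|grep pos; python3 to.py 592 -272.1 43 -6.75
```

```text
position: [0.595, -0.2713, 0.0632]
delta [-3.   1.4 20.2] roll -0.002 | at [ 595.  -271.3   63.2] -6.8 F [ 0.   0.2 -0.2] op 0.3 t 28.4
```

```bash
python3 -m inch '[[0,-2,1,10,0],[0,-2,1,18,0],[0,-2,1,20,0],[0,-2,1,20,0],[0,-2,1,20,0]]'|grep pos; python3 to.py 502 -261.5 43 -6.75
```

```text
position: [0.593, -0.2719, 0.0432]
delta [-91.6   0.5  -0.6] roll -0.002 | at [ 593.  -271.9   43.2] -6.8 F [ 0.4 -0.3 -0.3] op 0.3 t 28.9
```

```bash
python3 -m inch '[[0,-6,0,0,0],[0,-12,0,0,0],[0,-17,0,0,0],[0,-22,0,0,0],[0,-27,0,0,0],[0,-32,0,0,0],[0,-36,0,0,0],[0,-36,0,0,0]]' | grep -A2 pos;python3 -m inch '[[0,-5,0,0,0],[0,-10,0,0,0],[0,-15,0,0,0],[0,-20,0,0,0],[0,-25,0,0,0],[0,-30,0,0,0],[0,-32,0,0,0],[0,-32,0,0,0]]' | grep -A2 pos; python3 to.py 502 -261.5 43 -6.75
```

```text
position: [0.5567, -0.2675, 0.0429]
tcp_rot: [[0.993, -0.119, 0.009], [-0.119, -0.993, 0.01], [0.008, -0.011, -1.0]]
force: [0.3, 0.8, -1.0]
position: [0.524, -0.2634, 0.0425]
tcp_rot: [[0.993, -0.119, 0.008], [-0.12, -0.993, 0.011], [0.007, -0.012, -1.0]]
force: [0.4, -0.5, 0.3]
delta [-22.1   0.8  -0.7] roll -0.002 | at [ 524.  -263.4   42.5] -6.9 F [ 0.4 -0.5  0.3] op 0.5 t 30.5
```

```bash
python3 -m inch '[[0,4,0,0,0],[0,4,0,-50,0],[0,4,0,-100,0],[40,-40,0,-150,0],[87,-90,0,-195,0],[87,-120,0,-195,0],[87,-120,0,-195,0],[87,-120,0,-195,0]]' | grep pos; python3 - <<'E'
from h import *
to(502,-261.5,52,-6.75)
p,d,K,T=cap('wrist'); w=pts(d,K,T); z=w[...,2]; save('w7',p)
hsv=cv2.cvtColor(p,cv2.COLOR_RGB2HSV); br=(hsv[...,1]>100)&(hsv[...,0]<16)&(abs(w[...,1]+.262)<.07)
def lar(m,n):
    k,l,st,_=cv2.connectedComponentsWithStats(m.astype(np.uint8)); i=1+st[1:,4].argmax(); rect(w,l==i,n)
lar(br&(z>.0445)&(z<.055),'b2'); lar(br&(z>.036)&(z<.0445),'b3')
to(430.6,-252.2,62,-6.75)
E
```

```text
position: [0.4026, -0.251, 0.2375]
delta [ 98.5   0.4 186.3] roll -0.003 | at [ 402.6 -251.   237.5] -7.0 F [ 0.  -0.3  0.3] op 32.8 t 31.3
b2 6513 c [ 453.7 -255.7] size [ 59.9 119.3] ang 82.99 z [47.4 48.7 49.9]
b3 2960 c [ 537.2 -265.1] size [59.6 47.8] ang 83.71 z [39.4 40.7 42. ]
delta [ 25.4  -0.6 175.2] roll -0.003 | at [ 403.7 -251.5  236.9] -6.9 F [0.5 0.3 0.4] op 36.4 t 31.4
```

```bash
python3 -m inch '[[87,25,0,50,0],[87,25,0,100,0],[87,25,0,150,0],[87,25,0,170,0],[87,25,0,172,0],[87,25,0,172,0],[87,25,0,172,0]]' | grep pos;  python3 to.py 430.4 -253 42.5 -6.9
```

```text
position: [0.4315, -0.2536, 0.0659]
delta [-1.4 -0.3 23.4] roll 0.0 | at [ 431.5 -253.6   65.9] -6.9 F [-0.4  0.2  0.5] op 85.2 t 32.0
```

```bash
python3 -m inch '[[87,-1,0,10,0],[87,-1,0,18,0],[87,-1,0,23,0],[87,-1,0,23,0],[87,-1,0,23,0]]' | grep pos; python3 -m inch '[[50,0,0,0,0],[50,0,0,0,0],[50,0,0,0,0],[50,0,0,0,0],[50,0,0,0,0],[50,0,0,0,0],[50,0,0,0,0],[50,0,0,0,0]]' | grep -A4 pos;  python3 -m inch '[[50,-5,0,0,0],[50,-12,0,0,0],[50,-20,0,0,0],[50,-26,0,-1,0],[50,-32,0,-8,0],[50,-40,0,-20,0],[50,-40,0,-20,0]]' | grep -A0 pos; python3 -m inch '[[50,0,0,-25,0],[50,0,0,-60,0],[50,0,0,-100,0],[50,0,0,-125,0],[50,0,0,-125,0],[50,0,0,-125,0]]' | grep pos; python3 to.py 437.5 247.5 190 93.6
```

```text
position: [0.4307, -0.2533, 0.0428]
position: [0.4307, -0.2533, 0.0429]
tcp_rot: [[0.993, -0.12, 0.011], [-0.12, -0.993, 0.008], [0.01, -0.01, -1.0]]
force: [-1.3, 0.3, 1.9]
opening: 0.683
position: [0.3899, -0.2485, 0.0639]
position: [0.3884, -0.2495, 0.1893]
delta [ -11.3 -499.2    3.3] roll -1.755 | at [ 388.4 -249.5  189.3] -6.9 F [ 1.   0.5 -0.2] op 59.5 t 34.6
```

```bash
python3 -m inch '[[50,10,-35,0,-0.14],[50,25,-70,0,-0.28],[50,35,-105,0,-0.42],[50,45,-140,0,-0.56],[50,50,-175,0,-0.7],[50,50,-210,0,-0.84],[50,50,-245,0,-0.98],[50,50,-280,0,-1.1]]' | grep pos; python3 to.py 437.5 247.5 190 93.6
```

```text
position: [0.4705, 0.0241, 0.1903]
delta [ 167.8 -151.1    1.7] roll -0.649 | at [470.5  24.1 190.3] 56.4 F [ 1.8  0.3 -0.8] op 59.3 t 35.5
```

```bash
python3 -m inch '[[50,28,-25,0,-0.13],[50,56,-50,0,-0.26],[50,84,-75,0,-0.39],[50,112,-100,0,-0.52],[50,140,-126,0,-0.649],[50,168,-151,0,-0.649],[50,168,-151,0,-0.649]]' | grep pos; python3 -m inch '[[50,0,0,0,0],[50,0,0,0,0],[50,0,0,0,0]]' >/dev/null; python3 - <<'E'
from h import *
to(437.5,247.5,20,93.6)
p,d,K,T=cap('wrist'); w=pts(d,K,T); z=w[...,2]
hsv=cv2.cvtColor(p,cv2.COLOR_RGB2HSV); br=(hsv[...,1]>100)&(hsv[...,0]<16)&(z>.1); rect(w,br,'held')
E
```

```text
position: [0.4357, 0.2509, 0.1898]
delta [ -3.7   1.3 169.1] roll 0.003 | at [435.5 249.8 189.1] 93.8 F [-0.2  1.3 -1.1] op 59.5 t 36.5
held 23915 c [442.9 273.6] size [ 79.2 118.5] ang 4.12 z [193.5 194.7 195.8]
```

```bash
python3 -m inch '[[50,-2,1,45,0],[50,-2,1,90,0],[50,-2,1,135,0],[50,-2,1,160,0],[50,-2,1,170,0],[50,-2,1,170,0],[50,-2,1,170,0]]' | grep pos; python3 to.py 437.5 248 7 93.6
```

```text
position: [0.4386, 0.2491, 0.0203]
delta [-1.1 -1.2 13.3] roll 0.002 | at [438.6 249.1  20.3] 93.7 F [ 0.2  0.3 -0.8] op 59.4 t 37.2
```

```bash
python3 -m inch '[[50,0,-1,5,0],[50,0,-1,9,0],[50,0,-1,12,0],[50,0,-1,13,0],[50,0,-1,13,0]]' | grep -A2 -E pos; python3 -m inch '[[75,0,0,0,0],[75,0,0,0,0],[75,0,0,0,0],[75,0,0,0,0],[75,0,0,0,0]]' |grep open; python3 -m inch '[[75,0,0,-20,0],[75,0,0,-60,0],[75,0,0,-110,0],[75,0,0,-160,0],[75,0,0,-200,0],[75,0,0,-200,0],[75,0,0,-200,0]]' |grep pos; python3 - <<'E'
from h import *
to(437,247,60,93.6)
p,d,K,T=cap('wrist'); w=pts(d,K,T); z=w[...,2]
hsv=cv2.cvtColor(p,cv2.COLOR_RGB2HSV); br=(hsv[...,1]>120)&(hsv[...,0]<16)&(z>.006)&(z<.02)&(abs(w[...,1]-.28)<.1)&(abs(w[...,0]-.436)<.06); rect(w,br,'laid')
to(455,-9,220,-6.5)
E
```

```text
position: [0.4376, 0.2492, 0.0072]
tcp_rot: [[-0.065, 0.998, 0.006], [0.998, 0.065, 0.008], [0.008, 0.006, -1.0]]
force: [-0.2, 0.2, -0.5]
opening: 0.857
position: [0.4367, 0.2476, 0.2083]
delta [ -1.9  -1.  148.3] roll 0.002 | at [436.7 247.6 208.3] 93.7 F [-0.3 -0.2 -0.3] op 75.2 t 38.9
laid 5910 c [435.6 271.5] size [ 59.7 118.8] ang 3.89 z [10.4 11.7 12.9]
delta [-256.9    2.7  -15. ] roll 1.749 | at [435.7 247.3 206.9] 93.7 F [-0.4 -0.3 -0.1] op 75.2 t 39.0
```

Board 2 lies centred in bay 1. Now module 2.

```bash
python3 -m inch '[[75,-33,-10,-2,0.14],[75,-66,-20,-4,0.28],[75,-100,-30,-6,0.42],[75,-133,-30,-8,0.56],[75,-166,-30,-10,0.7],[75,-200,-20,-12,0.84],[75,-230,-10,-14,0.98],[75,-257,0,-15,1.1]]' | grep pos;  python3 to.py 455 -9 220 -6.5
```

```text
position: [0.4514, -0.0105, 0.2181]
delta [ 3.9  0.6 -1.9] roll 0.643 | at [451.4 -10.5 218.1] 30.3 F [0.3 1.2 0.6] op 74.9 t 39.8
```

```bash
python3 -m inch '[[75,4,0,0,0.14],[75,4,0,0,0.28],[75,4,0,0,0.42],[75,4,0,0,0.56],[75,4,0,0,0.643],[75,4,0,0,0.643],[75,4,0,0,0.643]]' | grep pos;  python3 mods.py;  python3 to.py 513.3 -15.5 80 -6.5
```

```text
position: [0.4538, -0.0082, 0.2167]
delta [131.9  -0.2 -23.9] roll 0.002 | at [453.8  -8.2 216.7] -6.4 F [-0.2 -0.5 -0.3] op 74.7 t 40.5
m1 3016 c [516.3 -15.6] size [45. 51.] ang 83.5 z [79.7 80.9 82.2]
m2 2025 c [446.2  -7.7] size [44.7 54.7] ang 83.3 z [76.3 77.9 80.4]
delta [ 60.1   1.9 136.8] roll 0.001 | at [454.1  -8.3 217. ] -6.4 F [ 0.3 -0.5 -0.4] op 75.1 t 40.5
```

```bash
python3 -m inch '[[75,40,1,30,0],[75,61,1,80,0],[75,61,1,120,0],[75,61,1,137,0],[75,61,1,137,0],[75,61,1,137,0]]' | grep pos;  python3 to.py 514.3 -15.6 55 -6.5
```

```text
position: [0.5143, -0.0147, 0.0797]
delta [ 0.2  1.1 24.7] roll 0.002 | at [514.3 -14.7  79.7] -6.4 F [0.2 1.  0.6] op 74.7 t 41.1
```

```bash
python3 -m inch '[[75,0,1,12,0],[75,0,1,21,0],[75,0,1,25,0],[75,0,1,25,0]]' | grep -A2 pos; python3 -m inch '[[30,0,0,0,0],[30,0,0,0,0],[30,0,0,0,0],[30,0,0,0,0],[30,0,0,0,0],[30,0,0,0,0],[30,0,0,0,0],[30,0,0,0,0]]'|grep -A4 pos; python3 -m inch '[[30,0,0,-2,0],[30,0,0,-5,0],[30,0,0,-8,0],[30,0,0,-12,0],[30,0,0,-16,0],[30,0,0,-20,0],[30,0,0,-24,0],[30,0,0,-24,0]]'|grep -A4 pos;python3 -m inch '[[30,0,0,-30,0],[30,0,0,-70,0],[30,0,0,-115,0],[30,0,0,-115,0],[30,0,0,-115,0]]'|grep pos; python3 to.py 435 271.5 190 3.6
```

```text
position: [0.5137, -0.0154, 0.0544]
tcp_rot: [[0.994, -0.111, -0.004], [-0.111, -0.994, 0.01], [-0.005, -0.01, -1.0]]
force: [-0.5, 0.8, 0.1]
position: [0.5139, -0.0154, 0.0545]
tcp_rot: [[0.994, -0.111, -0.003], [-0.111, -0.994, 0.01], [-0.005, -0.01, -1.0]]
force: [0.5, 0.5, 2.3]
opening: 0.509
position: [0.5146, -0.016, 0.0796]
tcp_rot: [[0.994, -0.111, -0.001], [-0.111, -0.994, 0.009], [-0.002, -0.009, -1.0]]
force: [0.4, 0.2, -2.5]
opening: 0.515
position: [0.515, -0.0172, 0.1955]
delta [-111.6 -278.     7.9] roll -0.174 | at [515.  -17.2 195.5] -6.4 F [-1.  -0.4 -4. ] op 44.7 t 43.6
```

```bash
python3 -m inch '[[30,-16,-39,0,-0.03],[30,-32,-78,0,-0.06],[30,-48,-117,0,-0.1],[30,-64,-156,0,-0.14],[30,-80,-195,0,-0.174],[30,-96,-234,0,-0.174],[30,-112,-278,0,-0.174],[30,-112,-278,0,-0.174]]'|grep pos; python3 -m inch '[[30,0,0,0,0],[30,0,0,0,0],[30,0,0,0,0]]' >/dev/null;python3 to.py 435 271.5 70 3.6
```

```text
position: [0.4309, 0.2757, 0.1958]
delta [  4.8   4.3 124.8] roll 0.005 | at [430.7 274.4 194.9] 3.9 F [ 0.2 -0.1 -3.4] op 44.9 t 44.7
```

```bash
python3 -m inch '[[30,3,3,40,0],[30,3,3,80,0],[30,3,3,110,0],[30,3,3,124,0],[30,3,3,124,0],[30,3,3,124,0]]'|grep -A2 pos;python3 to.py 435 271.5 55.7 3.6
```

```text
position: [0.4339, 0.2719, 0.071]
tcp_rot: [[0.998, 0.065, -0.006], [0.066, -0.998, 0.008], [-0.005, -0.009, -1.0]]
force: [0.5, -0.4, -2.5]
delta [ 1.1  0.6 15.3] roll 0.003 | at [433.9 271.9  71. ] 3.8 F [ 0.5 -0.4 -2.5] op 44.8 t 45.3
```

```bash
python3 -m inch '[[30,1,1,5,0],[30,1,1,9,0],[30,1,1,12,0],[30,1,1,14,0],[30,1,1,15,0],[30,1,1,15,0]]'|grep -A2 pos; python3 -m inch '[[65,0,0,0,0],[65,0,0,0,0],[65,0,0,0,0],[65,0,0,0,0],[65,0,0,0,0]]' |grep -A4 pos; python3 -m inch '[[70,0,0,-15,0],[70,0,0,-50,0],[70,0,0,-100,0],[70,0,20,-150,0],[70,0,60,-200,0],[70,0,100,-240,0],[70,0,150,-240,0],[70,0,150,-240,0]]' |grep pos;python3 -m inch '[[70,0,0,0,0],[70,0,30,0,0],[70,0,70,0,0],[70,0,110,0,0],[70,0,150,0,0],[70,0,190,0,0],[70,0,190,0,0],[70,0,190,0,0]]' |grep pos;
```

```text
position: [0.4348, 0.2712, 0.0559]
tcp_rot: [[0.998, 0.066, -0.006], [0.066, -0.998, 0.008], [-0.006, -0.009, -1.0]]
force: [0.7, -0.1, -2.8]
position: [0.4349, 0.2712, 0.0561]
tcp_rot: [[0.998, 0.066, -0.006], [0.066, -0.998, 0.008], [-0.005, -0.009, -1.0]]
force: [0.6, -0.0, -0.1]
opening: 0.739
position: [0.4472, 0.1167, 0.2971]
position: [0.4591, -0.0725, 0.2951]
```

```bash
python3 -m inch '[[70,0,40,0,0],[70,-5,80,0,0],[70,-10,120,0,0],[70,-15,160,0,0],[70,-20,190,0,0],[70,-20,190,0,0],[70,-20,190,0,0]]' |grep pos; python3 - <<'E'
from h import *
def br(p): 
    h=cv2.cvtColor(p,cv2.COLOR_RGB2HSV); return (h[...,1]>110)&(h[...,0]<16)
p,d,K,T=cap('wrist'); w=pts(d,K,T); z=w[...,2]
rect(w,br(p)&(abs(w[...,1]+.262)<.05)&(z>.03)&(z<.055)&(w[...,0]<.6),'rack top board')
p2,d,K,T=cap('top'); w=pts(d,K,T); z=w[...,2]; save('top9',p2,1.5)
for n,x,y in(('b3',.6195,.2827),('b1',.4359,.2713)):
    A=(abs(w[...,0]-x)<.06)&(abs(w[...,1]-y)<.085)
    rect(w,A&(z>.072)&(z<.095),n+' blk'); rect(w,A&br(p2)&(z<.03),n+' board')
A=(abs(w[...,0]-.444)<.04)&(abs(w[...,1])<.05); rect(w,A&(z>.09)&(z<.12),'handle')
E
```

```text
position: [0.451, -0.2616, 0.2929]
rack top board 4790 c [ 501.6 -261.9] size [ 61.5 119.1] ang 83.22 z [39.1 40.6 42. ]
b3 blk 167 c [618. 281.] size [51.5 44.3] ang 4.51 z [75.7 80.5 85.7]
b3 board 53 c [614.3 282.4] size [ 55.4 119.1] ang 7.25 z [ 4.8 10.4 15.3]
b1 blk 176 c [434.2 271.3] size [51.9 45.3] ang 2.08 z [75.8 81.  85.9]
b1 board 38 c [437.3 217.9] size [55.  11.2] ang 7.94 z [ 7.6 11.3 15. ]
handle 34 c [442.7 -20. ] size [29.6 14.6] ang 0.76 z [ 96.3 101.5 106.3]
```

View pics/top9.png

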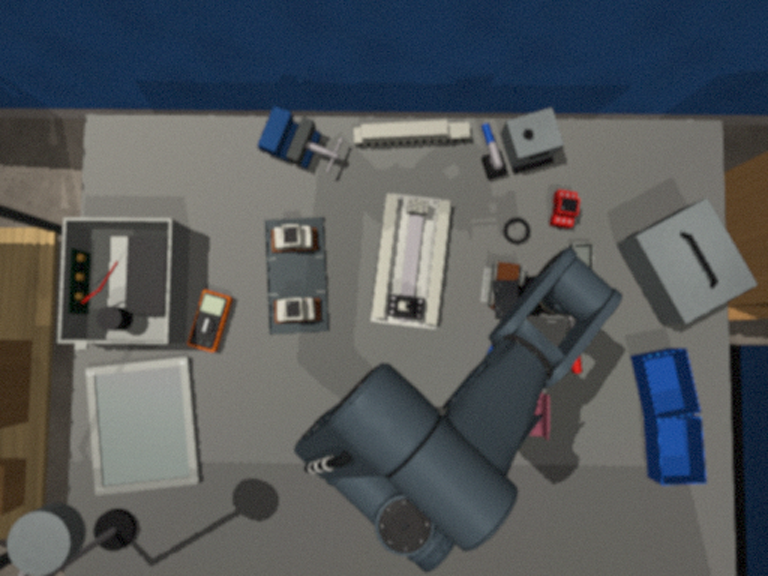

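Top view: both modules stand on their boards at (295,238) and (297,309), the rail is empty, and nothing else has moved.

```bash
python3 -c "
from rig import bot; print(bot.hand_in())"
```

```text
the job is handed in; nothing more can be done
None
```

I threw the main switch to off, then moved both modules from the rail onto boards in the tray and handed the job in at about 47 s. Only two modules were present, so I used two boards. I pushed each board flat about 48 mm out of the rack from behind, gripped it, and laid it in a bay: board 1 in bay 3, board 2 in bay 1. I pulled each module straight up off its catch and stood it lengthwise on its board.

- **Switch:** the handle leans fully to the off side. I saw about 20 N against the stop when I pushed it over.
- **Modules:** the module on board 1 measured about 2 mm from the board's middle. On board 2 I have no clean measurement after placing the module: the final top view saw only part of the board. Compared with where I laid the board, the module is about 1–2 mm off its middle.
- **Boards:** both lie within a few mm of their bay centres, and the angles are within about 1° in the wrist views. The final top view gave 4° off for the visible parts, which I put down to few pixels.
- **Rack:** the next board (board 3) is in place to about 1 mm. I did not measure boards 4 and 5 underneath it.
- **Other objects:** in the final top view nothing else appears to have moved. The pliers and screwdriver were mostly hidden by the arm in that picture.

I saw no grip slip, and no module had been knocked aside when I looked before each grasp.

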